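Stack the drained upper tray tier back onto its base tier

TASK

The upper tier of the stacking tray rack has been washed and is lying on the sloped draining stand. Take it off by its handle and set it level on the lower tier that holds the two gel boxes, with all four corner posts fully home in the lower tier's corner cups. Lower it in gently rather than letting it drop, and do not shove the lower tier or disturb the gel boxes or the other things on the bench.

Things in the scene. Friction and masses are not known exactly. Their poses are not given: they have to be found in the camera images.
- tier_grip (a point): Centre of the handle bar of the loose upper tier (bare metal, about 0.6 kg). Bar 16 mm wide (x), 14 high (z), 132 long (y), on uprights at y = +-62; 34 mm free beneath it. Tier axes: z its up (deck normal), y along bar and long side. At the start its feet stand on the sloped stand, so z leans 40 deg from vertical towards the stand's low side. Half a turn about z changes nothing.
- tier_feet (a point): Point of the upper tier midway between the ends of its four corner posts, 107 mm below the handle bar's centre (same axes). Posts: round, 14 mm diameter, tapered feet, at x = +-72, y = +-102 mm from here; the 170 (x) by 230 (y) mm slotted deck begins 62 mm above their ends and carries a flared cup, 39 mm wide and 26 high, on each corner.
- base: The lower tier, loose and level on the bench on short rubber feet (about 1.8 kg): the same 170 (x) by 230 (y) mm deck, handle and cups as the upper one. Origin at bench level under its centre; z up, y along its handle and long side. Deck top 34 mm, top of its handle 82 mm above the origin.
- base_cups (a point): Point midway between the floors of the lower tier's four corner cups, 38 mm above the bench (axes as base). Cups at x = +-72, y = +-102 mm: 33 mm wide mouths 22 mm above the floors, narrowing to a 19 mm bore. With the posts home, tier_feet lies here, the long sides are parallel (either way round) and the upper handle's centre is 107 mm above.
- drainer: Fixed sloped draining stand of bare metal: a sheet 185 mm long and 270 wide sloping at 40 deg, with a 16 mm stop lip along its low edge that holds the upper tier's two lower posts. Origin at bench level under the middle of that low edge (the sheet's top is 30 mm up there); y along the lip, the slope rises along its own +x (roughly to the robot's right) to 150 mm above the bench.
- gelbox_a_mid (a point): Centre of a closed pale plastic gel staining box (58 x 108 x 39 mm, 0.18 kg) lying on the lower tier's deck, on the -x side of its handle. It stays there.
- gelbox_b_mid (a point): Centre of the second, like gel box, on the +x side of the lower tier's handle. It stays there.
- bottle: Bystander: reagent bottle, 70 mm diameter, 165 mm tall, standing on the bench; origin at the centre of its underside, z up.
- tipbox: Bystander: open pipette tip box, 86 x 124 x 46 mm, on the bench; origin at the centre of its underside.
Mind the look-alikes: they are no part of the job. Leave any orange look-alike of the part that bears gelbox_b_mid alone. What is shaped like the part that bears gelbox_a_mid but green is not meant.

How it is judged:
By the outcome, as a careful person would: the job done as asked, in the order asked, and still so for the second after the job is handed in, with the robot touching nothing.
It also fails if it takes over 58 s, if anything falls off the work surface, if the arm or the gripper's body presses on something with over 40 N, if the wrist force passes 120 N, or if a joint passes its speed limit or range.

ROBOT

A 7-joint arm with a two-finger parallel gripper is mounted at the origin on the work surface. World frame = base frame: x ahead of the robot, y to its left, z up, the work surface at z = 0. Lengths are in m, angles in rad, forces in N, time in s.
With the tool pointing down it reaches from about 0.4 to 0.875 m from the base axis. Payload 19.3 kg.
Tool frame: the origin (TCP) lies on the centre line of the jaws, within the pads' length; the fingertips stand 14 mm ahead of it and the grasp point (between the pads) lies 5 mm behind it; x points along the fingers, y is the direction in which the jaws open and shut, and the axes are right-handed (so a half turn about x gives the same grasp; the last joint's range is limited). The gripper opens to 85 mm and grips with 20 to 120 N. Pads are 22 mm wide; open, the fingers measure 114 mm over their backs; the gripper's body (76 mm by 85 mm) begins 54 mm behind the grasp point. The pads swing forward as they close: fully open they stand 13 mm farther back than shut.
Start: joints at [1.22, 0.521, -0.036, 1.599, 0.021, 1.021, -0.113], TCP at [0.173, -0.601, 0.245] pointing down, gripper open.
Joint ranges: [-2.91, 2.91], [-0.3, 2.13], [-1.5, 1.42], [0.17, 2.43], [-1.26, 4.41], [0.16, 1.93], [-2.52, 2.52]. Speed limits (rad/s): [1.89, 1.89, 2.39, 2.39, 3.01, 3.01, 3.01].

INTERFACE

Orientations are given as [roll, pitch, yaw] about the fixed x, y, z axes, in that order (R = Rz(yaw) Ry(pitch) Rx(roll)).
In Python, from workcell import monitor, optics, bot gives the robot as it stands.
- The arm moves only by the tool arm_command, never from a script. Its arguments are lists of equal length, an entry for each row: "delta_pos": the shift along the tool's x, y, z as a fraction of full scale, a list of three; "rotation": the turn, a rotation vector about the tool's x, y, z as a fraction of full scale, a list of three. In form: {"delta_pos": [[dx, dy, dz], ...], "rotation": [[wx, wy, wz], ...]}. A call has 1 to 10 rows; each row shifts and turns the pose as measured when the row begins, along the tool's axes as they then stand; what a row does not reach is not made up. Full scale, the value 1, is 30 mm for a shift and 6 degrees for a turn. A row lasts 1/10 s, in which the tool goes at most 50 mm and 8.59 degrees, less where a joint would pass 70% of its speed; a pose out of reach is approached as far as the arm can. A call with a number of a shift or a turn outside -1 to 1 is refused whole. A call with a gripper value outside its range is refused whole. "gripper" is the closure, from -1 (fully open) to 1 (shut), so that 0 is half open, set as the call begins (left out, the last holds). The fingers move at their own pace and stop on an object; "grip_force" is the grip in N (left out, the last holds). Time passes only in rows, so rows that do not move let the fingers close. It gives the time, the measured TCP pose, the force and the opening at its end, in the units of the state.
- monitor.observe(): the state, without advancing time (a new reading comes with each control period).
- optics.grab_frame(name): name is "scene" or "top"; returns the picture (420x560x3 uint8, red, green, blue); there is no depth.
- optics.camera_params(name): a dict with "fx", "fy", "cx", "cy" (pixels), "dist_coeffs" ([k1, k2, p1, p2, k3] as OpenCV has them; the pictures are not rectified), "origin" and "rotation" of the camera in the world. Camera axes: x right, y down, z forward; pixel columns grow to the right and rows downward; lengths in m; the calibration is good to about 2 mm. A picture is of the moment at which its call begins. camera_params takes no time and is no camera call.
- bot.job_done(): hands the job in, once; it reports no verdict.
The state is a dict: "clock": time; "qpos": joint angles; "qd": joint speeds; "joint_efforts": joint torques, N m; "position": TCP position; "tool_rot": TCP orientation; "force": force on the tool from outside, world axes, zero at the start; "moment": the same for the moment, N m; "grip_width": finger opening in m.
Only numpy, scipy, OpenCV 4.12 (cv2) and the standard library are available. Lean on these libraries where they do the work, as an engineer would, in place of code of your own. Each camera call takes 0.05 s, during which the arm holds its last target. There are 200 camera calls.

## Working session

There is one attempt and no reset: what is moved stays moved. The work goes in short steps, Python scripts to look and compute and a tool call to move; the robot and the scene stay as the last step left them, time stands still between calls to the robot, and variables do not carry over. Pictures are saved under pics/ and viewed, about 8 in all and at most 12, crops included, and the job is handed in when it is done.

Besides the shell and the picture viewer there is one more tool, called after "Call:" by a JSON object that holds its "name" and its "arguments", one argument or row to a line. arm_command: Moves the arm, as the interface text tells. Its arguments: {"type":"object","properties":{"delta_pos":{"type":"array","items":{"type":"array","items":{"type":"number"}}},"rotation":{"type":"array","items":{"type":"array","items":{"type":"number"}}},"gripper":{"type":"number"},"grip_force":{"type":"number"}},"required":["delta_pos","rotation"]}

```bash
mkdir -p pics; python3 - <<'E'
from workcell import monitor, optics, bot
import cv2
for n in ("scene","top"):
    f=optics.grab_frame(n); cv2.imwrite(f"pics/{n}0.png",f[:,:,::-1])
    p=optics.camera_params(n); print(n,p)
print(monitor.observe())
E
```

```text
scene {'fx': 447.0114400563281, 'fy': 447.0114400563281, 'cx': 277.5880656470271, 'cy': 203.4679806974569, 'dist_coeffs': array([-0.10450289,  0.        ,  0.        ,  0.        ,  0.        ]), 'origin': array([ 1.18840747, -0.56443643,  0.8954516 ]), 'rotation': array([-2.32846395, -0.01262039,  0.71445434])}
top {'fx': 433.1124823476695, 'fy': 433.1124823476695, 'cx': 280.08510916449274, 'cy': 203.3062915895343, 'dist_coeffs': array([-0.09183987,  0.        ,  0.        ,  0.        ,  0.        ]), 'origin': array([0.5264953 , 0.06709062, 1.18166854]), 'rotation': array([-3.02248654,  0.00592387, -1.55255613])}
{'clock': 0.1, 'qpos': array([ 1.21978679,  0.52194906, -0.03632213,  1.59989951,  0.02117991,
        1.02115021, -0.11279432]), 'qd': array([-0.00024471, -0.00266351, -0.00162935, -0.00127026, -0.00019181,
        0.00048366, -0.00089913]), 'joint_efforts': array([ 2.31528313e-03, -9.28487635e+01,  1.98310442e+00, -3.70533478e+01,
        1.80572947e-02,  5.42091730e-03,  4.87393481e-05]), 'position': array([ 0.17310235, -0.60026054,  0.24480512]), 'tool_rot': array([-1.51431337,  1.56977436,  1.9080675 ]), 'force': array([-0.62935383,  0.77816467, -1.02157826]), 'moment': array([ 0.00049264, -0.05098743,  0.00832516]), 'grip_width': 0.08541740168519975}
```

View pics/scene0.png

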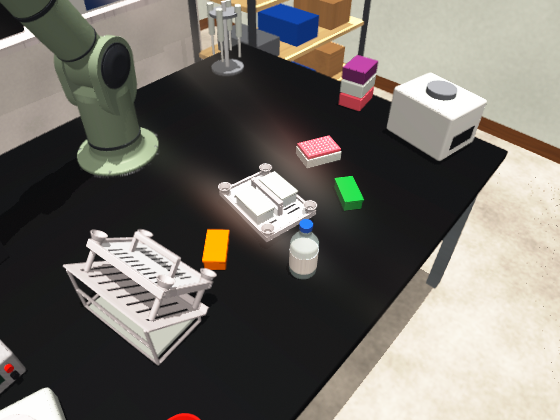

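View pics/top0.png

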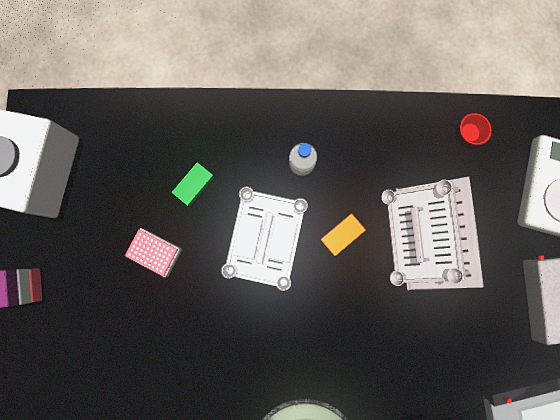

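The scene view shows the upper tier on the drainer at about (145,275) and the lower tier with two pale boxes at (268,200). Other items are the orange look-alike (216,248), the green look-alike (348,193), the bottle (304,250) and the tip box (318,150). In the top view the lower tier is at (265,238), the upper tier at (425,235) and its handle bar at about (418,235). The pale boxes on the lower tier's deck fit the description. The orange box (343,235) and the green one (192,184) lie on the bench and are not part of the job. Next I'll enlarge the relevant crops to confirm and get exact points.

```bash
cat > h.py <<'E'
import numpy as np, cv2
from scipy.spatial.transform import Rotation as R
from workcell import monitor, optics, bot
def cam(n):
    p=optics.camera_params(n); K=np.array([[p['fx'],0,p['cx']],[0,p['fy'],p['cy']],[0,0,1]])
    return K,p['dist_coeffs'],p['origin'],R.from_euler('xyz',p['rotation']).as_matrix()
def ray(n,uv):
    K,d,o,M=cam(n); q=cv2.undistortPoints(np.array([[uv]],float),K,d)[0,0]
    v=M@[q[0],q[1],1]; return o,v/np.linalg.norm(v)
def onz(n,uv,z):
    o,v=ray(n,uv); return o+v*(z-o[2])/v[2]
def tri(a,b):
    o1,v1=ray("top",a);o2,v2=ray("scene",b)
    s=np.linalg.lstsq(np.c_[v1,-v2],o2-o1,rcond=None)[0]
    p,q=o1+s[0]*v1,o2+s[1]*v2; return (p+q)/2,np.linalg.norm(p-q)
def proj(n,P):
    K,d,o,M=cam(n); return cv2.projectPoints((np.atleast_2d(P)-o)@M,np.zeros(3),np.zeros(3),K,d)[0][:,0]
def crop(src,x0,y0,w,h,k,out):
    f=cv2.imread(src)[y0:y0+h,x0:x0+w]; f=cv2.resize(f,None,fx=k,fy=k,interpolation=cv2.INTER_CUBIC)
    for i in range(0,w,10): cv2.putText(f,str(x0+i),(i*k,8),0,.3,(0,255,255)); cv2.line(f,(i*k,10),(i*k,14),(0,255,255))
    for i in range(0,h,10): cv2.putText(f,str(y0+i),(0,i*k+4),0,.3,(0,255,255)); cv2.line(f,(20,i*k),(24,i*k),(0,255,255))
    cv2.imwrite(out,f)
E
python3 - <<'E'
from h import *
print(cam("top")[3]); print(onz("top",(265,238),.08), onz("top",(425,235),.2))
print(proj("top",[[.5,0,0],[0.6,0,0]]))
crop("pics/top0.png",215,175,275,120,2,"pics/a.png")
a=cv2.imread("pics/top0.png")
crop("pics/top0.png",215,180,100,115,5,"pics/tb.png")
crop("pics/top0.png",375,172,115,125,4,"pics/tt.png")
t=cv2.imread("pics/tb.png"); u=cv2.imread("pics/tt.png")
crop("pics/scene0.png",55,220,165,145,4,"pics/st.png")
E
```

```text
[[ 0.01823886 -0.99276292  0.11869766]
 [-0.99981611 -0.01740618  0.00804816]
 [-0.00592384 -0.11882262 -0.99289783]]
[0.56879663 0.11270929 0.08      ] [ 0.57677914 -0.25712847  0.2       ]
[[307.27668574 265.33397023]
 [307.71407161 228.43867401]]
```

View pics/tb.png

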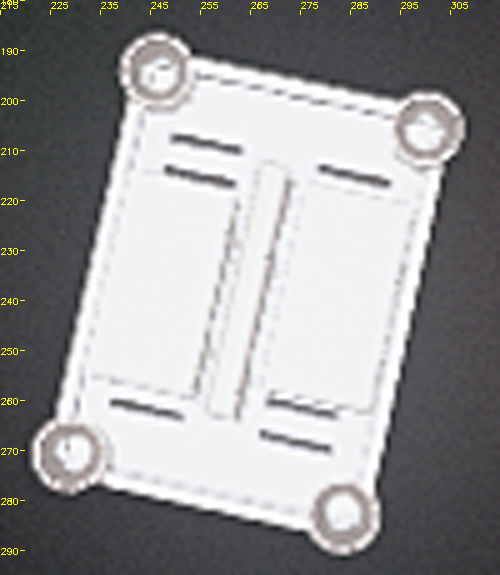

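View pics/tt.png

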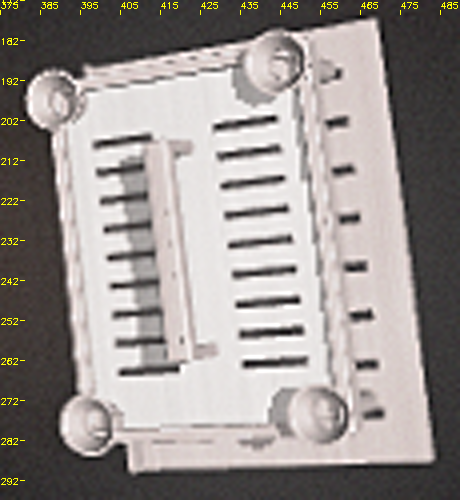

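View pics/st.png

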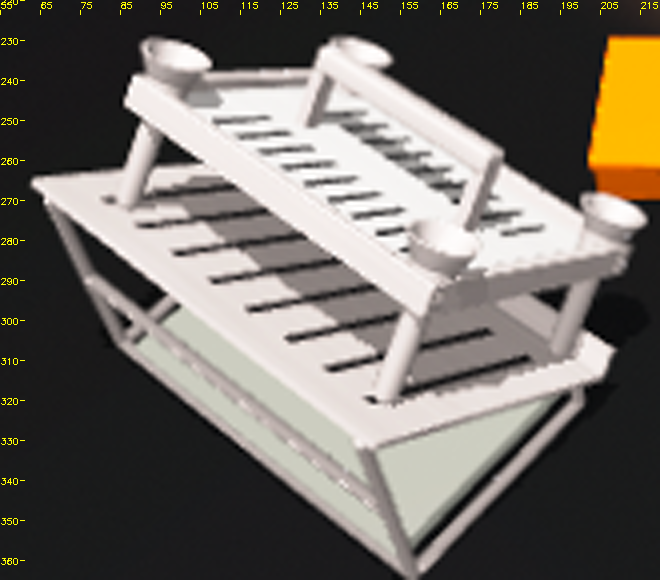

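The crops confirm the targets: pale boxes flank the lower handle, and the upper tier's handle bar is clear in both views. Lower-cup rims are at (246,194), (301,206), (229,271) and (284,283). Upper-tier rims are at (388,197), (444,187), (397,278) and (455,276) in the top view, and (208,273), (166,279), (145,233) and (99,234) in the scene view.

```bash
cat > m.py <<'E'
from h import *
def kab(L,W):
    l,w=L.mean(0),W.mean(0); r,_=R.align_vectors(W-w,L-l); M=r.as_matrix(); t=w-M@l
    return M,t,np.linalg.norm(W-(L@M.T+t),axis=1)
np.set_printoptions(precision=4,suppress=True)
rim=[(246.4,194.2),(300.8,206),(228.8,271),(283.6,283.2)]
W=np.array([onz("top",p,.06) for p in rim])
# +y base = far x;  x = up cross: y=+worldx -> x = -world y (image right)
L=np.array([[-72,102,60],[72,102,60],[-72,-102,60],[72,-102,60]])/1e3
M,t,e=kab(L,W); print("base",t,np.degrees(R.from_matrix(M).as_euler('xyz')),e)
print(proj("scene",W),"want scene rims")
T=[(388.5,197),(443.75,187),(397,278.2),(455,275.75)]
S=[(208.5,273.2),(165.7,279.5),(145,233),(99.5,234.2)]
r=[tri(a,b) for a,b in zip(T,S)]; W2=np.array([x[0] for x in r]); print(W2,[x[1] for x in r])
L2=L.copy(); L2[:,2]=-.015
M2,t2,e2=kab(L2,W2); print("grip",t2,"\n",M2,"tilt",np.degrees(np.arccos(M2[2,2])),e2)
print("bottle",onz("top",(305,150),.165))
def tool(M):  # tool x=-tier z ; tool y=+-tier x
    return [np.c_[-M[:,2],s*M[:,0],np.cross(-M[:,2],s*M[:,0])] for s in(1,-1)]
s=monitor.observe(); C=R.from_euler('xyz',s['tool_rot'])
print("tool now\n",C.as_matrix())
for n,m in(("grip",M2),("base",M)):
    for G in tool(m): print(n,"rotvec in tool deg",np.degrees((C.inv()*R.from_matrix(G)).as_rotvec()))
E
python3 m.py
```

```text
base [0.5688 0.1138 0.    ] [   0.        0.     -101.4414] [0.0007 0.0009 0.0003 0.0002]
[[308.9971 204.0549]
 [266.0764 227.4681]
 [264.3719 166.4388]
 [223.5607 185.5912]] want scene rims
[[ 0.6775 -0.197   0.1006]
 [ 0.6891 -0.3059  0.1955]
 [ 0.474  -0.217   0.1018]
 [ 0.4855 -0.3267  0.1943]] [np.float64(0.0028262162677612566), np.float64(0.0008440549825190571), np.float64(0.0010257879990653391), np.float64(0.0025378634213788025)]
grip [ 0.5806 -0.252   0.1594] 
 [[ 0.0773  0.9949 -0.0647]
 [-0.757   0.1008  0.6456]
 [ 0.6488 -0.001   0.761 ]] tilt 40.45005383323188 [0.0007 0.001  0.0007 0.0006]
bottle [0.7781 0.0178 0.165 ]
tool now
 [[-0.0003  0.2771 -0.9608]
 [ 0.001  -0.9608 -0.2771]
 [-1.     -0.001   0.0001]]
grip rotvec in tool deg [ 9.8541 -3.6824 40.3921]
grip rotvec in tool deg [-159.7407  -58.9364   -5.373 ]
base rotvec in tool deg [27.5294  0.0173  0.0565]
base rotvec in tool deg [-152.4706   -0.0767    0.0235]
```

```bash
cat > plan.py <<'E'
from h import *
import math,json
MG=R.from_matrix(np.array([[.0773,.9949,-.0647],[-.757,.1008,.6456],[.6488,-.001,.761]]))
GRIP=np.array([.5806,-.252,.1594]); Z=MG.as_matrix()[:,2]
MB=R.from_euler('z',-101.44,degrees=True); BASE=np.array([.5688,.1138,0])
TT=R.from_matrix(np.array([[0,1,0],[0,0,-1],[-1,0,0]],float)) # tool cols in tier axes: x=-z, y=x, z=-y
def plan(P,Rt,n=None,vmax=.03):
    s=monitor.observe(); p=s['position']; C=R.from_euler('xyz',s['tool_rot'])
    rv=(C.inv()*Rt).as_rotvec(); d=P-p
    m=max(1,math.ceil(max(np.linalg.norm(d)/vmax,np.degrees(np.linalg.norm(rv))/6)-1e-6)); n=n or m
    D=[];W=[]
    for i in range(n):
        Ci=C*R.from_rotvec(rv*i/n); D.append((Ci.inv().apply(d/n)/.03).round(2).tolist()); W.append((np.degrees(rv)/n/6).round(2).tolist())
    print("t",round(s['clock'],2),"p",p.round(4),"F",s['force'].round(1),"w",round(s['grip_width'],4),"dist mm",(d*1e3).round(1),"rot deg",np.degrees(rv).round(2),"n",n)
    for i in range(0,n,10): print(json.dumps({"delta_pos":D[i:i+10],"rotation":W[i:i+10]}))
E
python3 - <<'E'
from plan import *
print((MB*TT).as_matrix())
C=R.from_euler('xyz',monitor.observe()['tool_rot'])
plan(np.array([.36,-.38,.34]),C)
E
```

```text
[[-2.51534904e-17 -1.98341651e-01 -9.80132945e-01]
 [ 0.00000000e+00 -9.80132945e-01  1.98341651e-01]
 [-1.00000000e+00  0.00000000e+00  3.03576608e-17]]
t 0.1 p [ 0.1731 -0.6003  0.2448] F [-0.6  0.8 -1. ] w 0.0854 dist mm [186.9 220.3  95.2] rot deg [0. 0. 0.] n 11
{"delta_pos": [[-0.29, -0.48, -0.73], [-0.29, -0.48, -0.73], [-0.29, -0.48, -0.73], [-0.29, -0.48, -0.73], [-0.29, -0.48, -0.73], [-0.29, -0.48, -0.73], [-0.29, -0.48, -0.73], [-0.29, -0.48, -0.73], [-0.29, -0.48, -0.73], [-0.29, -0.48, -0.73]], "rotation": [[0.0, 0.0, 0.0], [0.0, 0.0, 0.0], [0.0, 0.0, 0.0], [0.0, 0.0, 0.0], [0.0, 0.0, 0.0], [0.0, 0.0, 0.0], [0.0, 0.0, 0.0], [0.0, 0.0, 0.0], [0.0, 0.0, 0.0], [0.0, 0.0, 0.0]]}
{"delta_pos": [[-0.29, -0.48, -0.73]], "rotation": [[0.0, 0.0, 0.0]]}
```

Call:
{"name": "arm_command", "arguments": {
  "delta_pos": [
    [-0.3,-0.5,-0.75],
    [-0.3,-0.5,-0.75],
    [-0.3,-0.5,-0.75],
    [-0.3,-0.5,-0.75],
    [-0.3,-0.5,-0.75],
    [-0.3,-0.5,-0.75],
    [-0.3,-0.5,-0.75],
    [-0.3,-0.5,-0.75],
    [-0.3,-0.5,-0.75],
    [-0.3,-0.5,-0.75]
  ],
  "rotation": [
    [0,0,0],
    [0,0,0],
    [0,0,0],
    [0,0,0],
    [0,0,0],
    [0,0,0],
    [0,0,0],
    [0,0,0],
    [0,0,0],
    [0,0,0]
  ],
  "gripper": -1
}}

```text
clock: 1.1
position: [0.3502, -0.387, 0.334]
tool_rot: [-1.141, 1.562, 2.276]
force: [-0.0, 0.6, 0.7]
grip_width: 0.0853
```

```bash
python3 - <<'E'
from plan import *
plan(GRIP+.13*Z,MG*TT)
E
```

```text
t 1.1 p [ 0.3502 -0.387   0.334 ] F [-0.   0.6  0.7] w 0.0853 dist mm [222.  218.9 -75.6] rot deg [ 9.62 -3.32 40.8 ] n 11
{"delta_pos": [[0.23, -0.45, -0.83], [0.2, -0.48, -0.82], [0.16, -0.5, -0.82], [0.12, -0.53, -0.81], [0.08, -0.54, -0.8], [0.04, -0.56, -0.79], [0.0, -0.57, -0.78], [-0.04, -0.59, -0.78], [-0.08, -0.59, -0.77], [-0.12, -0.6, -0.76]], "rotation": [[0.15, -0.05, 0.62], [0.15, -0.05, 0.62], [0.15, -0.05, 0.62], [0.15, -0.05, 0.62], [0.15, -0.05, 0.62], [0.15, -0.05, 0.62], [0.15, -0.05, 0.62], [0.15, -0.05, 0.62], [0.15, -0.05, 0.62], [0.15, -0.05, 0.62]]}
{"delta_pos": [[-0.17, -0.6, -0.75]], "rotation": [[0.15, -0.05, 0.62]]}
```

Call:
{"name": "arm_command", "arguments": {
  "delta_pos": [
    [0.23,-0.45,-0.83],
    [0.2,-0.48,-0.82],
    [0.16,-0.5,-0.82],
    [0.12,-0.53,-0.81],
    [0.08,-0.54,-0.8],
    [0.04,-0.56,-0.79],
    [0.0,-0.57,-0.78],
    [-0.04,-0.59,-0.78],
    [-0.08,-0.59,-0.77],
    [-0.12,-0.6,-0.76]
  ],
  "rotation": [
    [0.15,-0.05,0.65],
    [0.15,-0.05,0.65],
    [0.15,-0.05,0.65],
    [0.15,-0.05,0.65],
    [0.15,-0.05,0.65],
    [0.15,-0.05,0.65],
    [0.15,-0.05,0.65],
    [0.15,-0.05,0.65],
    [0.15,-0.05,0.65],
    [0.15,-0.05,0.65]
  ]
}}

```text
clock: 2.1
position: [0.5622, -0.1837, 0.2636]
tool_rot: [1.594, 0.867, -1.447]
force: [0.3, -0.9, -0.5]
grip_width: 0.0856
```

```bash
python3 - <<'E'
from plan import *
plan(GRIP+.09*Z,MG*TT)
E
```

```text
t 2.1 p [ 0.5622 -0.1837  0.2636] F [ 0.3 -0.9 -0.5] w 0.0856 dist mm [ 12.6 -10.2 -35.7] rot deg [-0.34 -0.9   0.15] n 2
{"delta_pos": [[0.58, -0.24, -0.18], [0.58, -0.24, -0.19]], "rotation": [[-0.03, -0.08, 0.01], [-0.03, -0.08, 0.01]]}
```

Call:
{"name": "arm_command", "arguments": {
  "delta_pos": [
    [0.58,-0.24,-0.18],
    [0.58,-0.24,-0.19],
    [0,0,0]
  ],
  "rotation": [
    [-0.03,-0.08,0.01],
    [-0.03,-0.08,0.01],
    [0,0,0]
  ]
}}

```text
clock: 2.4
position: [0.5782, -0.1869, 0.2232]
tool_rot: [1.562, 0.865, -1.467]
force: [0.3, 0.1, -0.7]
grip_width: 0.0855
```

```bash
python3 - <<'E'
from plan import *
f=optics.grab_frame("scene"); cv2.imwrite("pics/s1.png",f[:,:,::-1])
crop("pics/s1.png",55,170,170,150,4,"pics/s1c.png")
plan(GRIP-.005*Z,MG*TT,6)
E
```

```text
t 2.45 p [ 0.578  -0.187   0.2245] F [-0.4  0.9 -0.1] w 0.0856 dist mm [  2.9 -68.2 -68.9] rot deg [ 0.53 -0.2  -0.01] n 6
{"delta_pos": [[0.54, 0.04, 0.02], [0.54, 0.04, 0.02], [0.54, 0.04, 0.02], [0.54, 0.04, 0.02], [0.54, 0.04, 0.02], [0.54, 0.04, 0.02]], "rotation": [[0.01, -0.01, -0.0], [0.01, -0.01, -0.0], [0.01, -0.01, -0.0], [0.01, -0.01, -0.0], [0.01, -0.01, -0.0], [0.01, -0.01, -0.0]]}
```

View pics/s1c.png

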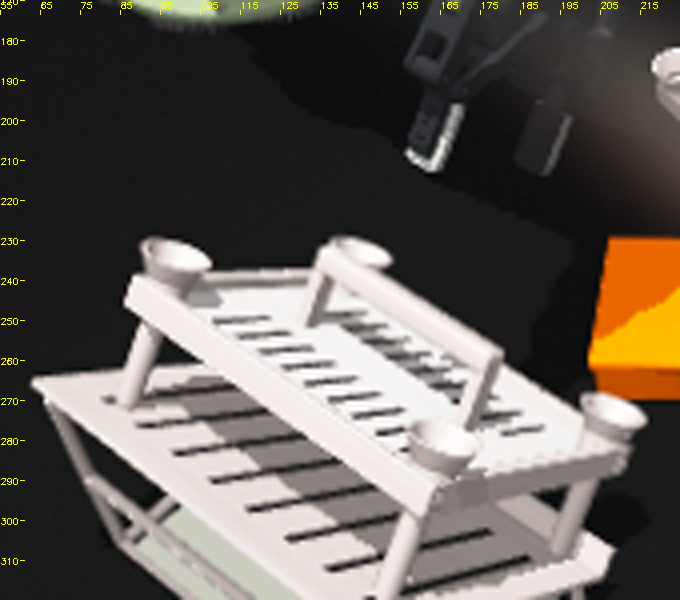

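The open jaws, with tips at about (160,210) and (191,212), are above the bar, whose centre is at about (157,257), and lined up with the tier's tilt. I'm going in.

Call:
{"name": "arm_command", "arguments": {
  "delta_pos": [
    [0.54,0.04,0.02],
    [0.54,0.04,0.02],
    [0.54,0.04,0.02],
    [0.54,0.04,0.02],
    [0.5,0.03,0.02],
    [0.4,0.0,0.0],
    [0,0,0]
  ],
  "rotation": [
    [0,0,0],
    [0,0,0],
    [0,0,0],
    [0,0,0],
    [0,0,0],
    [0,0,0],
    [0,0,0]
  ]
}}

```text
clock: 3.15
position: [0.5804, -0.2592, 0.1553]
tool_rot: [1.568, 0.864, -1.467]
force: [0.3, 1.2, -0.2]
grip_width: 0.0853
```

```bash
python3 - <<'E'
from plan import *
f=optics.grab_frame("top"); cv2.imwrite("pics/t2.png",f[:,:,::-1])
plan(GRIP-.005*Z,MG*TT)
E
```

```text
t 3.2 p [ 0.5807 -0.2585  0.1559] F [-0.7 -0.8  0.5] w 0.0853 dist mm [ 0.2  3.3 -0.3] rot deg [ 0.26 -0.19 -0.03] n 1
{"delta_pos": [[-0.06, -0.09, -0.02]], "rotation": [[0.04, -0.03, -0.01]]}
```

Call:
{"name": "arm_command", "arguments": {
  "delta_pos": [
    [-0.06,-0.09,-0.02],
    [0,0,0],
    [0,0,0],
    [0,0,0],
    [0,0,0],
    [0,0,0],
    [0,0,0],
    [0,0,0]
  ],
  "rotation": [
    [0,0,0],
    [0,0,0],
    [0,0,0],
    [0,0,0],
    [0,0,0],
    [0,0,0],
    [0,0,0],
    [0,0,0]
  ],
  "gripper": 1,
  "grip_force": 70
}}

```text
clock: 4.0
position: [0.5823, -0.2531, 0.1571]
tool_rot: [1.573, 0.864, -1.46]
force: [1.2, -1.0, -0.5]
grip_width: 0.0145
```

```bash
python3 - <<'E'
from plan import *
f=optics.grab_frame("scene"); cv2.imwrite("pics/s2.png",f[:,:,::-1])
crop("pics/s2.png",55,170,170,150,4,"pics/s2c.png")
p=monitor.observe()['position']
print(monitor.observe()['moment'])
plan(p+.06*Z+np.array([0,0,.06]),MG*TT,6)
E
```

```text
[ 0.64779909 -0.06949519 -0.01315898]
t 4.05 p [ 0.5823 -0.2531  0.1571] F [ 0.7 -1.3 -0.5] w 0.015 dist mm [ -3.9  38.7 105.7] rot deg [ 0.25 -0.4  -0.02] n 6
{"delta_pos": [[-0.59, 0.22, -0.0], [-0.59, 0.22, -0.0], [-0.59, 0.22, -0.0], [-0.59, 0.22, -0.0], [-0.59, 0.22, -0.0], [-0.59, 0.22, -0.0]], "rotation": [[0.01, -0.01, -0.0], [0.01, -0.01, -0.0], [0.01, -0.01, -0.0], [0.01, -0.01, -0.0], [0.01, -0.01, -0.0], [0.01, -0.01, -0.0]]}
```

View pics/s2c.png

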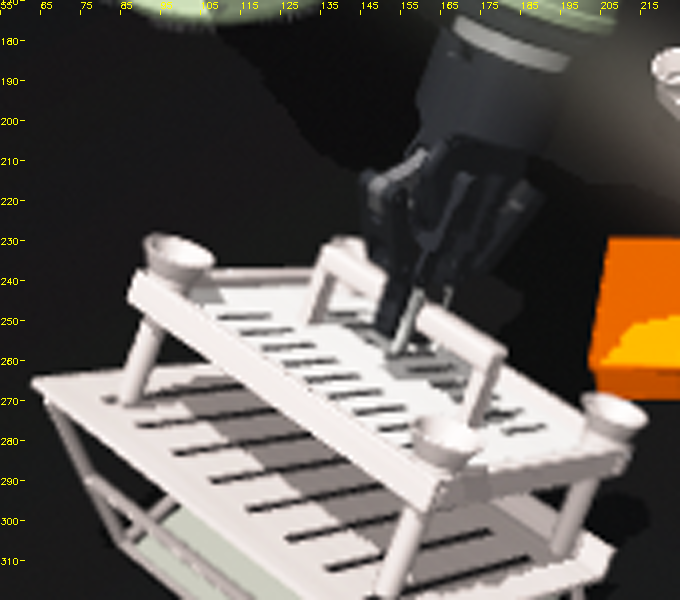

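The jaws hold the bar near its middle at (157,252), 15 mm apart. I'm lifting along the sheet normal.

Call:
{"name": "arm_command", "arguments": {
  "delta_pos": [
    [-0.3,0,0],
    [-0.5,0,0],
    [-0.5,0,0],
    [-0.6,0.2,0],
    [-0.6,0.3,0],
    [-0.6,0.4,0],
    [-0.6,0.4,0],
    [-0.6,0.4,0],
    [0,0,0]
  ],
  "rotation": [
    [0,0,0],
    [0,0,0],
    [0,0,0],
    [0,0,0],
    [0,0,0],
    [0,0,0],
    [0,0,0],
    [0,0,0],
    [0,0,0]
  ]
}}

```text
clock: 4.95
position: [0.576, -0.1968, 0.2977]
tool_rot: [1.573, 0.872, -1.453]
force: [-0.2, 0.5, -6.8]
grip_width: 0.015
```

```bash
python3 - <<'E'
from plan import *
print(monitor.observe()['moment'])
plan(np.array([.575,-.08,.33]),MB*TT,14)
E
```

```text
[1.56646464 0.16303505 0.02743555]
t 4.95 p [ 0.576  -0.1968  0.2977] F [-0.2  0.5 -6.8] w 0.015 dist mm [ -1.  116.8  32.3] rot deg [ 17.32  -6.39 -39.67] n 14
{"delta_pos": [[-0.24, -0.16, -0.03], [-0.23, -0.17, -0.02], [-0.22, -0.19, -0.02], [-0.21, -0.2, -0.01], [-0.2, -0.21, -0.01], [-0.19, -0.22, -0.0], [-0.18, -0.23, 0.01], [-0.17, -0.23, 0.01], [-0.16, -0.24, 0.02], [-0.14, -0.25, 0.02]], "rotation": [[0.21, -0.08, -0.47], [0.21, -0.08, -0.47], [0.21, -0.08, -0.47], [0.21, -0.08, -0.47], [0.21, -0.08, -0.47], [0.21, -0.08, -0.47], [0.21, -0.08, -0.47], [0.21, -0.08, -0.47], [0.21, -0.08, -0.47], [0.21, -0.08, -0.47]]}
{"delta_pos": [[-0.13, -0.26, 0.03], [-0.12, -0.26, 0.04], [-0.1, -0.27, 0.04], [-0.09, -0.27, 0.05]], "rotation": [[0.21, -0.08, -0.47], [0.21, -0.08, -0.47], [0.21, -0.08, -0.47], [0.21, -0.08, -0.47]]}
```

Call:
{"name": "arm_command", "arguments": {
  "delta_pos": [
    [-0.24,-0.16,-0.03],
    [-0.23,-0.17,-0.02],
    [-0.22,-0.19,-0.02],
    [-0.21,-0.2,-0.01],
    [-0.2,-0.21,-0.01],
    [-0.19,-0.22,0],
    [-0.18,-0.23,0.01],
    [-0.17,-0.23,0.01],
    [-0.16,-0.24,0.02],
    [-0.14,-0.25,0.02]
  ],
  "rotation": [
    [0.21,-0.08,-0.47],
    [0.21,-0.08,-0.47],
    [0.21,-0.08,-0.47],
    [0.21,-0.08,-0.47],
    [0.21,-0.08,-0.47],
    [0.21,-0.08,-0.47],
    [0.21,-0.08,-0.47],
    [0.21,-0.08,-0.47],
    [0.21,-0.08,-0.47],
    [0.21,-0.08,-0.47]
  ]
}}

```text
clock: 5.95
position: [0.5704, -0.1018, 0.3173]
tool_rot: [1.614, 1.391, -1.646]
force: [-0.2, 0.5, -5.9]
grip_width: 0.0148
```

```bash
python3 - <<'E'
from plan import *
print(monitor.observe()['moment'])
plan(np.array([.5688,.1138,.27]),MB*TT,10)
E
```

```text
[ 0.41866386 -0.00899072  0.00686374]
t 5.95 p [ 0.5704 -0.1018  0.3173] F [-0.2  0.5 -5.9] w 0.0148 dist mm [ -1.6 215.6 -47.3] rot deg [  4.66  -0.86 -10.28] n 10
{"delta_pos": [[0.03, -0.73, 0.09], [0.04, -0.73, 0.1], [0.05, -0.73, 0.1], [0.07, -0.72, 0.11], [0.08, -0.72, 0.11], [0.09, -0.72, 0.12], [0.11, -0.72, 0.13], [0.12, -0.71, 0.13], [0.13, -0.71, 0.14], [0.14, -0.71, 0.14]], "rotation": [[0.08, -0.01, -0.17], [0.08, -0.01, -0.17], [0.08, -0.01, -0.17], [0.08, -0.01, -0.17], [0.08, -0.01, -0.17], [0.08, -0.01, -0.17], [0.08, -0.01, -0.17], [0.08, -0.01, -0.17], [0.08, -0.01, -0.17], [0.08, -0.01, -0.17]]}
```

Call:
{"name": "arm_command", "arguments": {
  "delta_pos": [
    [0.03,-0.73,0.09],
    [0.04,-0.73,0.1],
    [0.05,-0.73,0.1],
    [0.07,-0.72,0.11],
    [0.08,-0.72,0.11],
    [0.09,-0.72,0.12],
    [0.11,-0.72,0.13],
    [0.12,-0.71,0.13],
    [0.13,-0.71,0.14],
    [0.14,-0.71,0.14]
  ],
  "rotation": [
    [0.08,-0.01,-0.17],
    [0.08,-0.01,-0.17],
    [0.08,-0.01,-0.17],
    [0.08,-0.01,-0.17],
    [0.08,-0.01,-0.17],
    [0.08,-0.01,-0.17],
    [0.08,-0.01,-0.17],
    [0.08,-0.01,-0.17],
    [0.08,-0.01,-0.17],
    [0.08,-0.01,-0.17]
  ]
}}

```text
clock: 6.95
position: [0.562, 0.1224, 0.2634]
tool_rot: [0.009, 1.561, 2.943]
force: [-0.4, -0.8, -6.1]
grip_width: 0.015
```

```bash
python3 - <<'E'
from plan import *
print(monitor.observe()['moment'])
plan(np.array([.5688,.1138,.24]),MB*TT,4)
E
```

```text
[ 0.01686389 -0.08151714  0.03185867]
t 6.95 p [0.562  0.1224 0.2634] F [-0.4 -0.8 -6.1] w 0.015 dist mm [  6.8  -8.6 -23.4] rot deg [-0.47  0.55 -0.  ] n 4
{"delta_pos": [[0.19, 0.06, -0.07], [0.19, 0.06, -0.07], [0.19, 0.06, -0.07], [0.2, 0.06, -0.07]], "rotation": [[-0.02, 0.02, -0.0], [-0.02, 0.02, -0.0], [-0.02, 0.02, -0.0], [-0.02, 0.02, -0.0]]}
```

Call:
{"name": "arm_command", "arguments": {
  "delta_pos": [
    [0.19,0.06,-0.07],
    [0.19,0.06,-0.07],
    [0.19,0.06,-0.07],
    [0.2,0.06,-0.07],
    [0,0,0],
    [0,0,0]
  ],
  "rotation": [
    [-0.02,0.02,0],
    [-0.02,0.02,0],
    [-0.02,0.02,0],
    [-0.02,0.02,0],
    [0,0,0],
    [0,0,0]
  ]
}}

```text
clock: 7.55
position: [0.5664, 0.1145, 0.2362]
tool_rot: [0.427, 1.564, -2.911]
force: [0.7, -0.2, -5.7]
grip_width: 0.0146
```

```bash
python3 - <<'E'
from plan import *
for n in("top","scene"):
    f=optics.grab_frame(n); cv2.imwrite(f"pics/{n}3.png",f[:,:,::-1])
G=np.array([.5688,.1138,.245])
L=np.array([[x,y,-15] for y in(102,-102) for x in(-72,72)])/1e3
for n in("top","scene"): print(n,proj(n,MB.apply(L)+G).round(1).tolist())
plan(np.array([.5688,.1138,.24]),MB*TT,1)
crop("pics/top3.png",200,165,130,130,4,"pics/t3c.png"); crop("pics/scene3.png",195,95,150,150,4,"pics/s3c.png")
E
```

```text
top [[240.4, 183.5], [303.6, 197.3], [219.3, 273.8], [283.8, 288.4]]
scene [[313.0, 154.1], [266.0, 176.6], [263.9, 117.8], [219.0, 136.0]]
t 7.65 p [0.5664 0.1146 0.2364] F [ 1.4 -0.4 -6.7] w 0.0151 dist mm [ 2.4 -0.8  3.6] rot deg [ 0.21  0.32 -0.15] n 1
{"delta_pos": [[-0.12, 0.01, -0.08]], "rotation": [[0.03, 0.05, -0.02]]}
```

View pics/t3c.png

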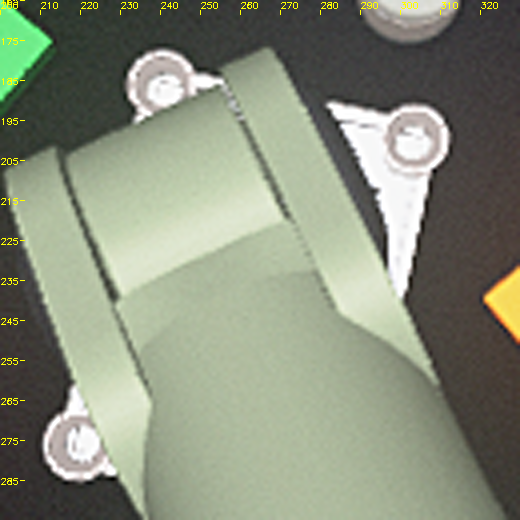

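View pics/s3c.png

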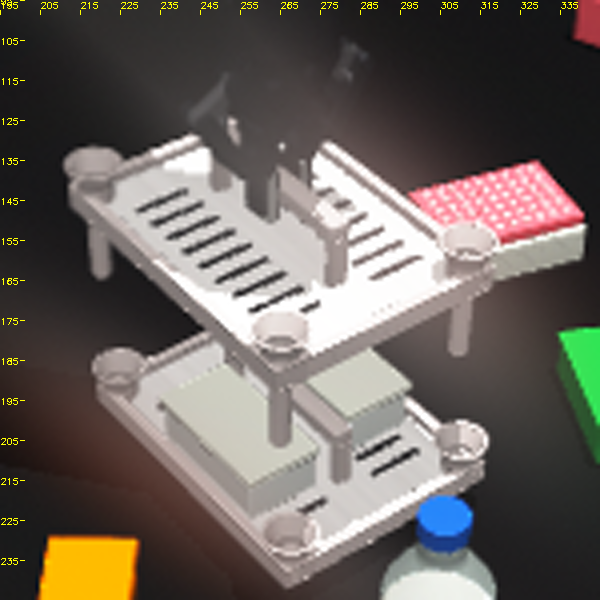

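The upper tier hangs level over the base with its boxes untouched. Its rims are at (240.5,186.5), (303.5,199.8) and (219.8,275.8) in the top view, and (311.8,155.3), (265.2,177.5) and (218.5,135) in the scene view.

```bash
cat > rel.py <<'E'
from plan import *
np.set_printoptions(precision=4,suppress=True)
def kab(L,W):
    l,w=L.mean(0),W.mean(0); r,_=R.align_vectors(W-w,L-l); return r,w-r.apply(l),np.linalg.norm(W-w-r.apply(L-l),axis=1)
L=np.array([[-72,102,0],[72,102,0],[72,-102,0],[-72,-102,0]])/1e3
def fit(T,S,idx,name):
    q=[tri(a,b) for a,b in zip(T,S)]; W=np.array([x[0] for x in q]); r,t,e=kab(L[idx],W)
    print(name,t,"rpy",r.as_euler('xyz',degrees=True),"res",e,"gap",np.array([x[1] for x in q])); return r,t
E
python3 - <<'E'
from rel import *
rb,tb=fit([(246.4,194.2),(300.8,206),(283.6,283.2)][:2]+[(228.8,271)],[(310.25,204),(267.75,226.5),(264.4,167)],[0,1,3],"base")
rb2,tb2=fit([(246.4,194.2),(300.8,206),(283.6,283.2)],[(310.25,204),(267.75,226.5),(224.75,185)],[0,1,2],"base2")
# upper: top-view corners 0,1,3 ; scene corners 0,1,2
W=np.array([tri((240.5,186.5),(311.8,155.3))[0],tri((303.5,199.8),(265.2,177.5))[0]]); zz=W[:,2].mean()
print("upper 0,1",W, "dir deg",np.degrees(np.arctan2(*(W[0]-W[1])[[1,0]])), "base dir", -101.44+180)
P=[onz("top",(240.5,186.5),zz),onz("top",(303.5,199.8),zz),onz("scene",(218.5,135),zz),onz("top",(219.8,275.8),zz)]
r,t,e=kab(L,np.array(P)); print("upper",t,r.as_euler('xyz',degrees=True),e)
E
```

```text
base [0.5697 0.1146 0.0603] rpy [   0.623    -1.2014 -101.1484] res [0.0008 0.0005 0.0006] gap [0.0034 0.0045 0.0001]
base2 [0.5701 0.115  0.061 ] rpy [   0.2185   -1.1988 -101.3977] res [0.0005 0.0006 0.0002] gap [0.0034 0.0045 0.0034]
upper 0,1 [[0.6781 0.1649 0.2232]
 [0.6503 0.0235 0.2245]] dir deg 78.8832662869095 base dir 78.56
upper [0.5623 0.1157 0.2238] [   0.        0.     -102.5023] [0.0004 0.0035 0.0053 0.0038]
```

```bash
python3 - <<'E'
from rel import *
for z in(.2235,.2264):
    P=np.array([onz("top",p,z) for p in[(240.5,186.5),(303.5,199.8),(219.8,275.8)]])
    r,t,e=kab(L[[0,1,3]],P); print("upper top-only",t,r.as_euler('xyz',degrees=True),e)
P=np.array([onz("scene",p,.2264) for p in[(311.8,155.3),(265.2,177.5),(218.5,135)]])
r,t,e=kab(L[:3],P); print("upper scene-only",t,r.as_euler('xyz',degrees=True),e)
P=np.array([onz("scene",p,.06) for p in[(310.25,204),(267.75,226.5),(224.75,185)]])
r,t,e=kab(L[:3],P); print("base scene-only",t,r.as_euler('xyz',degrees=True),e)
s=monitor.observe(); C=R.from_euler('xyz',s['tool_rot']); print((C*TT.inv()).as_euler('xyz',degrees=True))
E
```

```text
upper top-only [0.5638 0.1136 0.2235] [   0.        0.     -101.3391] [0.0006 0.0002 0.0005]
upper top-only [0.5636 0.1134 0.2264] [   0.        0.     -101.3391] [0.0008 0.0002 0.0008]
upper scene-only [0.5656 0.1156 0.2264] [   0.        0.     -102.9623] [0.0007 0.0036 0.0037]
base scene-only [0.5703 0.1178 0.06  ] [   0.        0.     -101.6741] [0.0008 0.0009 0.0006]
[  -0.3156   -0.1448 -101.2314]
```

```bash
python3 - <<'E'
from plan import *
plan(np.array([.5714,.1154,.180]),MB*TT,6)
E
```

```text
t 7.65 p [0.5664 0.1146 0.2364] F [ 1.4 -0.4 -6.7] w 0.0151 dist mm [  5.    0.8 -56.4] rot deg [ 0.21  0.32 -0.15] n 6
{"delta_pos": [[0.31, -0.01, -0.03], [0.31, -0.01, -0.03], [0.31, -0.01, -0.03], [0.31, -0.01, -0.03], [0.31, -0.01, -0.03], [0.31, -0.01, -0.03]], "rotation": [[0.01, 0.01, -0.0], [0.01, 0.01, -0.0], [0.01, 0.01, -0.0], [0.01, 0.01, -0.0], [0.01, 0.01, -0.0], [0.01, 0.01, -0.0]]}
```

Call:
{"name": "arm_command", "arguments": {
  "delta_pos": [
    [0.31,-0.01,-0.03],
    [0.31,-0.01,-0.03],
    [0.31,-0.01,-0.03],
    [0.31,-0.01,-0.03],
    [0.31,-0.01,-0.03],
    [0.25,-0.01,-0.03],
    [0,0,0],
    [0,0,0]
  ],
  "rotation": [
    [0.01,0.01,0],
    [0.01,0.01,0],
    [0.01,0.01,0],
    [0.01,0.01,0],
    [0.01,0.01,0],
    [0.01,0.01,0],
    [0,0,0],
    [0,0,0]
  ]
}}

```text
clock: 8.45
position: [0.5722, 0.1155, 0.177]
tool_rot: [1.801, 1.568, -1.543]
force: [0.7, -0.2, -4.7]
grip_width: 0.0149
```

```bash
python3 - <<'E'
from plan import *
plan(np.array([.5714,.1154,.166]),MB*TT,3)
E
```

```text
t 8.45 p [0.5722 0.1155 0.177 ] F [ 0.7 -0.2 -4.7] w 0.0149 dist mm [ -0.8  -0.1 -11. ] rot deg [-0.17 -0.03 -0.15] n 3
{"delta_pos": [[0.12, 0.0, 0.01], [0.12, 0.0, 0.01], [0.12, 0.0, 0.01]], "rotation": [[-0.01, -0.0, -0.01], [-0.01, -0.0, -0.01], [-0.01, -0.0, -0.01]]}
```

Call:
{"name": "arm_command", "arguments": {
  "delta_pos": [
    [0.1,0,0.01],
    [0.1,0,0.01],
    [0.1,0,0.01],
    [0.1,0,0],
    [0.08,0,0],
    [0.08,0,0],
    [0.08,0,0]
  ],
  "rotation": [
    [-0.01,0,-0.01],
    [-0.01,0,-0.01],
    [-0.01,0,0],
    [0,0,0],
    [0,0,0],
    [0,0,0],
    [0,0,0]
  ]
}}

```text
clock: 9.15
position: [0.5719, 0.1158, 0.1575]
tool_rot: [-2.944, 1.568, -0.001]
force: [0.4, 0.2, -5.8]
grip_width: 0.0151
```

```bash
python3 - <<'E'
from plan import *
f=optics.grab_frame("scene"); cv2.imwrite("pics/scene4.png",f[:,:,::-1]); crop("pics/scene4.png",205,125,125,125,5,"pics/s4c.png")
print(monitor.observe()['moment'])
plan(np.array([.5714,.1154,.140]),MB*TT)
E
```

```text
[0.02185015 0.02359301 0.01743471]
t 9.2 p [0.5717 0.1157 0.1571] F [-0.5  0.2 -6.7] w 0.0151 dist mm [ -0.3  -0.3 -17.1] rot deg [ 0.02 -0.12  0.01] n 1
{"delta_pos": [[0.57, 0.01, 0.01]], "rotation": [[0.0, -0.02, 0.0]]}
```

View pics/s4c.png

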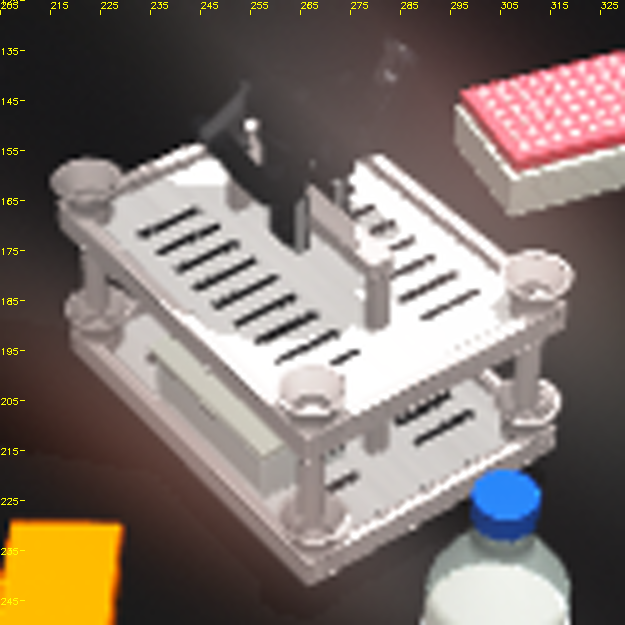

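The three visible posts, at about (225,185), (268,228) and (311,205), are entering their cups. The force is still just the tier's weight, so I'm continuing slowly.

Call:
{"name": "arm_command", "arguments": {
  "delta_pos": [
    [0.07,0,0],
    [0.07,0,0],
    [0.07,0,0],
    [0.07,0,0],
    [0.06,0,0]
  ],
  "rotation": [
    [0,0,0],
    [0,0,0],
    [0,0,0],
    [0,0,0],
    [0,0,0]
  ]
}}

```text
clock: 9.7
position: [0.5719, 0.1158, 0.1462]
tool_rot: [-2.963, 1.568, -0.021]
force: [-0.2, 0.3, -5.8]
grip_width: 0.0149
```

```bash
python3 - <<'E'
from plan import *
print(monitor.observe()['moment'])
plan(np.array([.5714,.1154,.140]),MB*TT)
E
```

```text
[-0.03122403  0.0181515  -0.02093014]
t 9.7 p [0.5719 0.1158 0.1462] F [-0.2  0.3 -5.8] w 0.0149 dist mm [-0.5 -0.4 -6.2] rot deg [ 0.02 -0.14  0.03] n 1
{"delta_pos": [[0.21, 0.01, 0.01]], "rotation": [[0.0, -0.02, 0.0]]}
```

Call:
{"name": "arm_command", "arguments": {
  "delta_pos": [
    [0.05,0,0],
    [0.05,0,0],
    [0.05,0,0]
  ],
  "rotation": [
    [0,0,0],
    [0,0,0],
    [0,0,0]
  ]
}}

```text
clock: 10.0
position: [0.5719, 0.1158, 0.1413]
tool_rot: [-2.951, 1.568, -0.009]
force: [-0.5, 0.3, -6.4]
grip_width: 0.0149
```

Call:
{"name": "arm_command", "arguments": {
  "delta_pos": [
    [0.04,0,0],
    [0.04,0,0]
  ],
  "rotation": [
    [0,0,0],
    [0,0,0]
  ]
}}

```text
clock: 10.2
position: [0.5724, 0.1156, 0.1395]
tool_rot: [-2.997, 1.567, -0.055]
force: [-6.0, -4.0, 15.9]
grip_width: 0.0147
```

Call:
{"name": "arm_command", "arguments": {
  "delta_pos": [
    [0,0,0],
    [-0.01,0,0]
  ],
  "rotation": [
    [0,0,0],
    [0,0,0]
  ]
}}

```text
clock: 10.4
position: [0.5723, 0.1156, 0.1401]
tool_rot: [-3.056, 1.567, -0.114]
force: [-0.3, 0.4, -5.2]
grip_width: 0.0149
```

```bash
python3 - <<'E'
from plan import *
f=optics.grab_frame("scene"); cv2.imwrite("pics/scene5.png",f[:,:,::-1]); crop("pics/scene5.png",205,125,125,125,5,"pics/s5c.png")
print(monitor.observe()['moment'])
plan(np.array([.5714,.1154,.140]),MB*TT)
G=np.array([.5688,.1138,.130]); L=np.array([[x,y,0] for y in(102,-102) for x in(-72,72)])/1e3
print(proj("scene",MB.apply(L)+G).round(1).tolist())
E
```

```text
[-0.00535111  0.35998926  0.18424359]
t 10.45 p [0.5723 0.1156 0.1402] F [-1.9  0.  -3. ] w 0.0152 dist mm [-0.9 -0.2 -0.2] rot deg [ 0.01 -0.22  0.02] n 1
{"delta_pos": [[0.0, 0.01, 0.03]], "rotation": [[0.0, -0.04, 0.0]]}
[[310.5, 184.7], [266.2, 207.7], [264.2, 147.5], [221.7, 166.2]]
```

View pics/s5c.png

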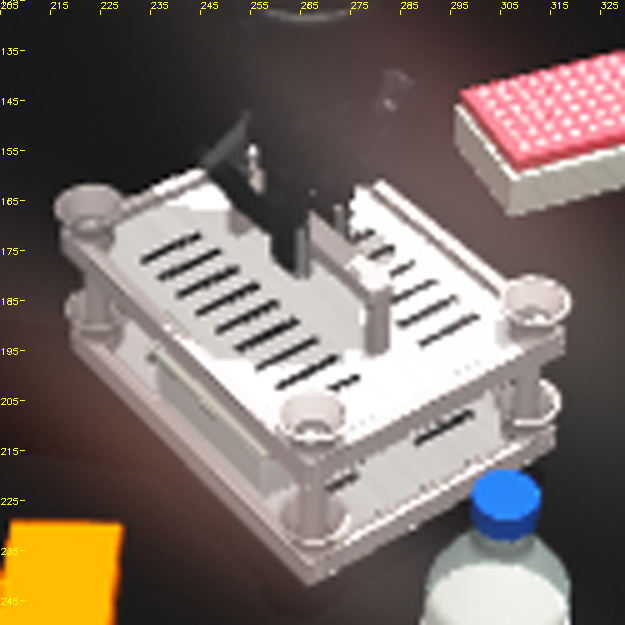

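The rims, at (223,167), (267,208) and (312,185), are within about 1 px of where they should be with the posts home. I'll press lightly down again and then release.

Call:
{"name": "arm_command", "arguments": {
  "delta_pos": [
    [0.02,0,0.01],
    [0.01,0,0.01]
  ],
  "rotation": [
    [0,0,0],
    [0,0,0]
  ],
  "grip_force": 30
}}

```text
clock: 10.65
position: [0.5723, 0.1156, 0.1398]
tool_rot: [-3.015, 1.566, -0.073]
force: [-0.9, -1.0, 4.4]
grip_width: 0.0149
```

Call:
{"name": "arm_command", "arguments": {
  "delta_pos": [
    [0,0,0],
    [0,0,0],
    [0,0,0]
  ],
  "rotation": [
    [0,0,0],
    [0,0,0],
    [0,0,0]
  ],
  "gripper": 0.3
}}

```text
clock: 10.95
position: [0.5727, 0.116, 0.14]
tool_rot: [-2.896, 1.565, 0.046]
force: [-0.1, -0.1, -0.3]
grip_width: 0.0299
```

```bash
python3 - <<'E'
from plan import *
s=monitor.observe(); print(s['moment'],s['force'],s['grip_width'],s['position'])
E
```

```text
[ 0.05741828 -0.00522351 -0.02361595] [-0.066517   -0.06210934 -0.29615543] 0.029870574398138804 [0.57268928 0.11598175 0.13996778]
```

Call:
{"name": "arm_command", "arguments": {
  "delta_pos": [
    [0,0,0],
    [0,0,0],
    [-0.3,0,0],
    [-0.6,0,0],
    [-0.8,0,0],
    [-0.8,0,0],
    [-0.8,0,0],
    [-0.8,0,0],
    [-0.8,0,0]
  ],
  "rotation": [
    [0,0,0],
    [0,0,0],
    [0,0,0],
    [0,0,0],
    [0,0,0],
    [0,0,0],
    [0,0,0],
    [0,0,0],
    [0,0,0]
  ],
  "gripper": 0
}}

```text
clock: 11.85
position: [0.5702, 0.116, 0.2933]
tool_rot: [-2.846, 1.569, 0.097]
force: [-0.1, -0.6, 0.0]
grip_width: 0.0429
```

Call:
{"name": "arm_command", "arguments": {
  "delta_pos": [
    [-0.3,0.8,0.2],
    [-0.3,0.8,0.2],
    [0,0.8,0.2],
    [0,0.8,0.2],
    [0,0.8,0.2],
    [0,0.8,0.2],
    [0,0.8,0.2],
    [0,0.8,0.2],
    [0,0.8,0.2],
    [0,0.8,0.2]
  ],
  "rotation": [
    [0,0,0],
    [0,0,0],
    [0,0,0],
    [0,0,0],
    [0,0,0],
    [0,0,0],
    [0,0,0],
    [0,0,0],
    [0,0,0],
    [0,0,0]
  ]
}}

```text
clock: 12.85
position: [0.4613, -0.1113, 0.3216]
tool_rot: [-2.736, 1.556, 0.213]
force: [1.2, -0.5, -0.5]
grip_width: 0.0428
```

```bash
python3 - <<'E'
from plan import *
a=[]
for n in("top","scene"):
    f=optics.grab_frame(n)[:,:,::-1].copy(); cv2.imwrite(f"pics/{n}6.png",f)
crop("pics/top6.png",205,165,125,130,3,"pics/t6c.png"); crop("pics/scene6.png",205,130,125,130,3,"pics/s6c.png")
cv2.imwrite("pics/f6.png",np.hstack([cv2.imread("pics/t6c.png"),cv2.imread("pics/s6c.png")]))
L=np.array([[x,y,0] for y in(102,-102) for x in(-72,72)])/1e3
for n in("top","scene"): print(proj(n,MB.apply(L)+np.array([.5688,.1138,.130])).round(1).tolist())
print(monitor.observe()['position'])
E
```

```text
[[244.3, 190.2], [301.6, 202.8], [225.3, 272.0], [283.6, 285.2]]
[[310.5, 184.7], [266.2, 207.7], [264.2, 147.5], [221.7, 166.2]]
[ 0.46058333 -0.11330333  0.32160747]
```

View pics/f6.png

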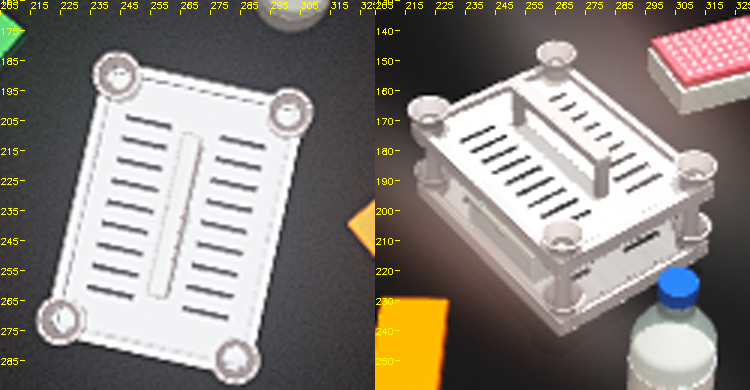

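All eight rims are within about 1.5 px of the seated prediction, in both views and on all corners: (244,190), (301,202), (225,272) and (284,285) in the top view, and (223,167), (267,209), (312,185) and (266,149) in the scene view. The tier is home and level, so I'm handing in.

```bash
python3 -c "
from workcell import bot; print(bot.job_done())"
```

```text
the job is handed in; nothing more can be done
None
```

The upper tier is now level on the lower tier with its posts home in the cups, and I handed the job in at about 13 s. I gripped it by the handle at its 40° tilt, lifted it off the drainer, levelled it in the air and lowered it in small steps. I then released it and moved the arm clear.

- **Seating:** after release, all four upper cup rims were within about 0.5 px of the seated prediction in the top view. In the scene view they were about 1.5 px off, and they sat no higher than home.
- **Forces:** the tool reading at touchdown reached 16 N upward, about 22 N counting the tier's weight. I eased that off to 4 N before opening the gripper, and it fell to nearly zero once the jaws opened.
- **Surroundings:** the lower tier did not move measurably. The bottle, tip box and orange look-alike looked undisturbed. The green one was only partly in view at the end. In the last view the gel boxes are mostly hidden under the upper deck, but what shows is where it was.
- **Disagreement:** during the pre-placement check, the two cameras' absolute positions differed by about 2–4 mm. I therefore corrected using the offset between the two tiers, which the cameras agreed on to about 2 mm.

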